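Turn a clutch drum to its pointer and hold a dial gauge on it

TASK

Turn the clutch drum on its stand anticlockwise (seen from above; its post is the handle), one full turn and then on until the post lines up with the stand's pointer again (it starts less than a third of a turn short of the pointer and passes it once on the way). Then take the dial gauge out of its parking block and, holding it upright, gently rest its plunger tip on the small raised boss of the drum with the spring plunger pressed about half way in, without shifting the drum off its pointer. The program finishes while still holding the gauge there; leave the hub, dish and wrench where they lie.

Things in the scene. Friction and masses are not known exactly. Their poses are not given: they have to be found in the camera images.
- stand: Fixed stand (dark round foot) carrying a clutch drum, 170 mm diameter, splined side, on a vertical spindle. Origin on the drum's axis at table height; z up; the pointer is on its -x side. The drum's flat top is 96 mm above the table; at its centre a round stub (32 mm diameter, 25 mm high), near the edge a plain round post, and straight across from the post a low boss.
- drum (a joint): Angle of the drum in rad, growing anticlockwise seen from above, not wrapped: 0 with the post at the pointer, 6.283 with the post at the pointer one full turn later. It starts between -1.7 and -0.4. It turns easily (about 0.1 to 0.2 N m) and stays where it is left.
- post_top (a point): Centre of the top of the drum's post: an upright round steel grip, 18 mm diameter, its top 50 mm above the drum's top (146 mm above the table), 65 mm from the drum's axis. It is a sleeve that spins freely on its own pin, like a crank handle's grip, so it can be pinched from above and led round with the gripper kept at one yaw.
- pointer (a point): Top of the stand's fixed pointer, a 10 x 14 mm upright bar just outside the drum's edge, 101 mm from its axis, 94 mm above the table (just below the drum's top). The post is at the pointer when axis, post and pointer are in one line as seen from above.
- boss (a point): The marked spot: a low round steel boss on top of the drum, 22 mm diameter, 4 mm high, with a small punch mark, 55 mm from the axis and straight across the axis from the post. Origin at the centre of its flat top, 100 mm above the table, where the plunger tip belongs; z up.
- block: Fixed black parking block, 90 x 90 mm, 85 mm high, with a 20 mm square hole straight down its middle. Origin at the centre of its underside.
- gauge: Loose dial gauge (0.15 to 0.3 kg) upright in the block, stem in the hole. Origin: centre of its foot's underside, at the start on the block's top; z up, y across its thickness. Foot 36 (x) x 24 (y) x 14 mm high; above it a round flat case, 58 mm diameter, 24 mm thick (y), centred 40 mm above the origin: grip it across its flat faces. 10 mm cap on top, up to 76 mm. White dial on +y.
- plunger (a joint): How far the gauge's plunger is pressed in, m: 0 fully out, 0.016 fully in. Springs back; takes 0.9 N to start and 3.3 N fully in (150 N/m).
- tip (a point): The lowest point of the plunger's 10 mm ball tip, on the gauge's axis, 65 mm below its origin with the plunger out. Between foot and plunger is a stem, 12 mm diameter, 30 mm long. Lift the gauge 70 mm or more to clear the block's hole.
- hub: Bystander: loose splined steel hub, 77 mm wide, 60 mm high. Origin at the centre of its underside.
- dish: Bystander: loose open metal dish, 110 mm wide, 25 mm high. Origin at the centre of its underside.
- wrench: Bystander: loose steel wrench lying flat, about 170 mm long along its x, 7 mm thick. Origin near the middle of its underside.
There are look-alikes about, which are no part of the job. Of the things that look like the stand, the middle-sized one is meant.

How it is judged (in metres and radians):
On the way, in this order (a step that is already met when the one before it is completed fails the run):
1. the drum has been turned half way round anticlockwise, by the fingers (value of joint drum between 2.6 and 4.2 rad and contact force between the fingers and stand above 0.2 N).
2. the drum rests with its post at the pointer, a full turn later (value of joint drum between 6.133 and 6.433 rad and velocity of joint drum between -0.05 and 0.05 rad/s), for 0.2 s.
3. the gauge is lifted clear of its block (z of gauge in the frame of block above 0.147 m and contact force between the fingers and gauge above 1 N), for 0.1 s.
At the end, for the whole second after the job is handed in: Gauge held still in the fingers, upright within 0.12 rad, tip within 10 mm of the boss centre pressing 0.4 to 6 N, plunger in 3 to 13 mm; drum joint 6.283 within 0.15 rad; hub, dish, wrench within 30 mm of their starts (value of joint drum between 6.133 and 6.433 rad and angle between gauge's own z axis and vertical below 0.12 rad and horizontal distance between tip and boss below 0.01 m and z of tip in the frame of boss below 0.003 m and contact force between gauge and stand between 0.4 and 6 N and value of joint plunger between 0.003 and 0.013 m and contact force between the fingers and gauge above 3 N and contact force between gauge and block below 0.1 N and linear speed of gauge below 0.02 m/s and distance of each of hub, dish, wrench from where it was at the start of the episode below 0.03 m); the arm keeps its last pose, push and grip.
It fails at once if the gauge is driven hard into the drum (contact force between gauge and stand above 15 N).
It fails at once if a bystander is disturbed (distance of any of hub, dish, wrench from where it was at the start of the episode above 0.03 m).
It also fails if it takes over 64 s, if anything falls off the work surface, if the arm or the gripper's body presses on something with over 40 N, if the wrist force passes 120 N, or if a joint passes its speed limit or range.

ROBOT

A 6-joint arm with a two-finger parallel gripper is mounted at the origin on the work surface. World frame = base frame: x ahead of the robot, y to its left, z up, the work surface at z = 0. Lengths are in m, angles in degrees, forces in N, time in s.
With the tool pointing down it reaches from about 0.325 to 0.775 m from the base axis. Payload 5.5 kg.
Tool frame: the origin (TCP) lies at the centre of the arm's flange, where the gripper is bolted on; the fingertips stand 182 mm ahead of it and the grasp point (between the pads) lies 163 mm ahead of it; z points along the fingers, y is the line along which they close (so a half turn about z gives the same grasp; the last joint's range is limited). The gripper opens to 88 mm and grips with 3 to 60 N. Pads are 20 mm wide; open, the fingers measure 115 mm over their backs; the gripper's body (75 mm by 178 mm) begins 61 mm behind the grasp point.
Start: joints at [-78.478, 5.22, 70.514, -0, 104.267, -3.249], TCP at [0.153, -0.58, 0.405] pointing down, gripper open.
Joint ranges: [-164.24, 164.24], [-49.07, 125.15], [9.68, 141.18], [-86.29, 266.29], [3.28, 154.24], [-151.56, 151.56]. Speed limits (degrees/s): [147.25, 147.25, 172.46, 180, 180, 180].

INTERFACE

Orientations are given as [roll, pitch, yaw] about the fixed x, y, z axes, in that order (R = Rz(yaw) Ry(pitch) Rx(roll)).
In Python, from station import r gives the robot as it stands. The module is installed in compiled form; this text tells all that it offers. Calls block until the motion is done:
- r.reach(position, orientation): joint-space move of the TCP to a pose.
- r.servo_line(position, rotation=None, speed=0.15): straight line of the TCP; rotation=None keeps the orientation; speed is the mean speed in m/s.
- r.move_joints(angles): joint-space move.
- r.let_go() and r.grab(squeeze=None): open the fingers fully, or close them until they stop; squeeze is the grip in N (None keeps the last).
- r.wait(seconds).
- r.inverse_kinematics(position, orientation): joint angles nearest the present ones, or None.
- r.sense(): the state.
- r.snapshot(name): name is "side" or "top" or "wrist"; returns a dict with "frame" (384x512x3 uint8, red, green, blue), "fx", "fy", "cx", "cy" (pixels), "dist_coeffs" ([k1, k2, p1, p2, k3] as OpenCV has them; the pictures are not rectified), "R" (3x3) and "t" (3): a world point X has camera coordinates R X + t. Camera axes: x right, y down, z forward; pixel columns grow to the right and rows downward; lengths in m; the calibration is good to about 2 mm. A picture is of the moment at which its call begins. There is no depth.
A pose or a line that the arm cannot do raises r.IKError and nothing moves.
- r.hand_in(): hands the job in; it is judged then, once.
The state is a dict: "clock": time; "joints": joint angles; "joint_vel": joint speeds; "joint_torque": joint torques, N m; "tcp_pos": TCP position; "orientation": TCP orientation; "contact_force": force on the tool from outside, world axes, zero at the start; "torque": the same for the moment, N m; "opening": finger opening in m; "gripper_force": force on a finger pad.
Only numpy, scipy, OpenCV 4.12 (cv2) and the standard library are available. Lean on these libraries where they do the work, as an engineer would, in place of code of your own. Each camera call takes 0.05 s, during which the arm holds its last target. There are 200 camera calls.

## Working session

There is one attempt and no reset: what is moved stays moved. The work goes in short steps, each a Python script; the robot and the scene stay as the last script left them, time stands still between calls to the robot, and variables do not carry over. Pictures are saved under pics/ and viewed, at most 10 in all, crops included, and the job is handed in when it is done.

```bash
mkdir -p pics
cat > h.py <<'E'
import numpy as np, cv2
from station import r
def snap(n):
    s=r.snapshot(n)
    s['K']=np.array([[s['fx'],0,s['cx']],[0,s['fy'],s['cy']],[0,0,1.]])
    s['D']=np.array(s['dist_coeffs'],float); s['R']=np.array(s['R']); s['t']=np.array(s['t'])
    return s
def ray(s,uv):
    p=cv2.undistortPoints(np.array([[uv]],float),s['K'],s['D'])[0,0]
    return -s['R'].T@s['t'], s['R'].T@np.array([p[0],p[1],1])
def onz(s,uv,z):
    c,d=ray(s,uv); return c+d*(z-c[2])/d[2]
def proj(s,X):
    return cv2.projectPoints(np.array(X,float).reshape(-1,3),cv2.Rodrigues(s['R'])[0],s['t'],s['K'],s['D'])[0][:,0]
def save(s,f,crop=None,k=1):
    im=s['frame'][:,:,::-1]
    if crop: x0,y0,x1,y1=crop; im=im[y0:y1,x0:x1]
    cv2.imwrite('pics/'+f,cv2.resize(np.ascontiguousarray(im),None,fx=k,fy=k,interpolation=cv2.INTER_CUBIC))
E
python3 - <<'E'
from h import *
import pickle
a=snap('top');b=snap('side')
pickle.dump((a,b),open('s0.pkl','wb'))
save(a,'top0.png',None,1.5);save(b,'side0.png',None,1.5)
for s in(a,b): print(-s['R'].T@s['t'], s['R'][2],s['fx'])
E
```

```text
[ 0.44836114 -0.00354019  1.38025461] [ 0.08192384 -0.00856192 -0.99660181] 420.33953248644565
[0.22074654 0.82148568 0.92517449] [ 0.25053853 -0.68920994 -0.67986771] 358.1645760668509
```

View pics/top0.png

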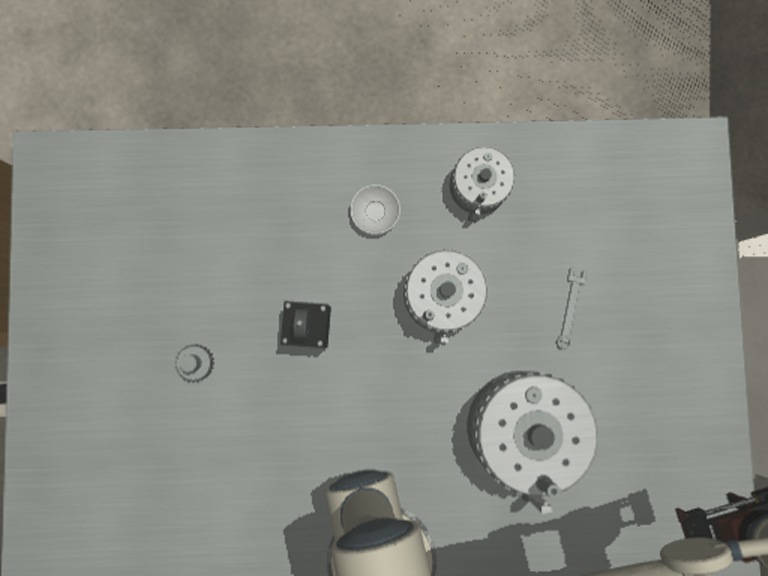

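View pics/side0.png

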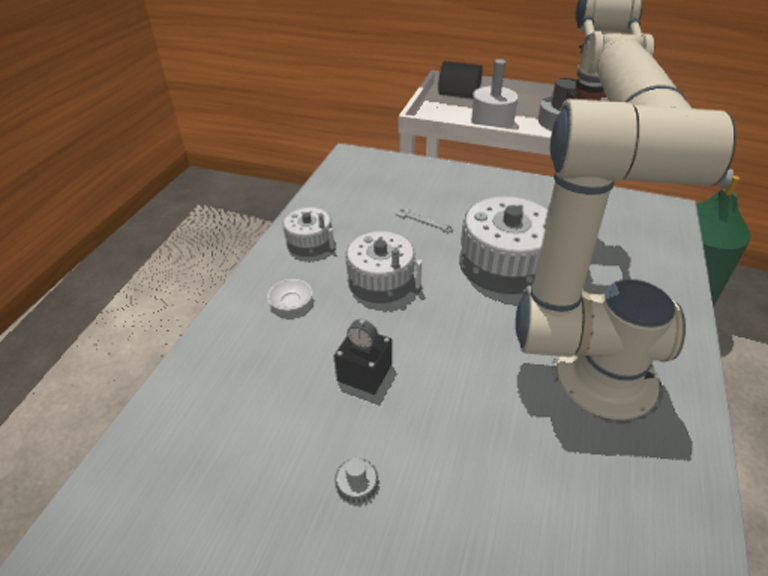

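Candidates in the 1.5x top view: small stand (483,178), middle (446,290), large (537,435). The middle-sized one at (446,290) is meant. Its post is near (428,315), its pointer near (441,338) and its boss near (462,268). The dial gauge is in the block at (305,325), the dish at (375,211), the wrench at (570,308) and the hub at (194,363). Next I confirm with a crop and measure.

Run:
```python
from h import *
import pickle
a,b=pickle.load(open('s0.pkl','rb'))
im=cv2.resize(a['frame'][155:245,180:335,::-1],None,fx=5,fy=5,interpolation=cv2.INTER_CUBIC)
cv2.imwrite('pics/c1.png',im)
im=cv2.resize(b['frame'][140:270,200:300,::-1],None,fx=4.5,fy=4.5,interpolation=cv2.INTER_CUBIC)
cv2.imwrite('pics/c2.png',im)
g=cv2.cvtColor(a['frame'],cv2.COLOR_RGB2GRAY)
for th in(180,190,200):
  m=(g>th).astype(np.uint8)
  for c in cv2.findContours(m,0,2)[0]:
    if cv2.contourArea(c)>900:
      h=cv2.convexHull(c); (x,y),(p,q),t=cv2.fitEllipse(h); X=onz(a,(x,y),.096); E=onz(a,(x+max(p,q)/2,y),.096)
      print(th,(x,y),p,q,X.round(4),'diam',2*np.linalg.norm(E-X).round(4))
```

```text
180 (358.4685363769531, 289.85693359375) 75.56529235839844 77.75910186767578 [ 0.2656 -0.321   0.096 ] diam 0.234
180 (297.4334716796875, 192.95419311523438) 50.77071762084961 51.50593185424805 [ 0.5627 -0.1466  0.096 ] diam 0.1582
180 (322.59686279296875, 116.95584106445312) 37.144134521484375 38.244876861572266 [ 0.7985 -0.2325  0.096 ] diam 0.1192
190 (355.1243896484375, 275.90972900390625) 46.51593780517578 68.34151458740234 [ 0.3073 -0.3127  0.096 ] diam 0.2062
190 (297.4530334472656, 193.10317993164062) 50.244476318359375 51.19086456298828 [ 0.5622 -0.1466  0.096 ] diam 0.1572
```

View pics/c1.png

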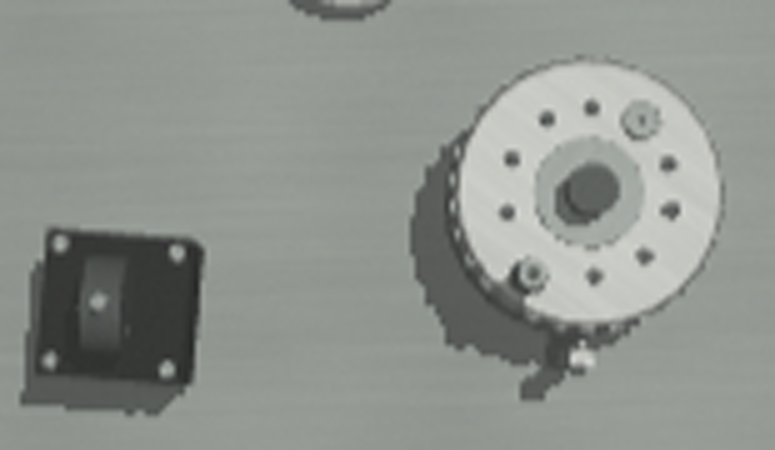

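View pics/c2.png

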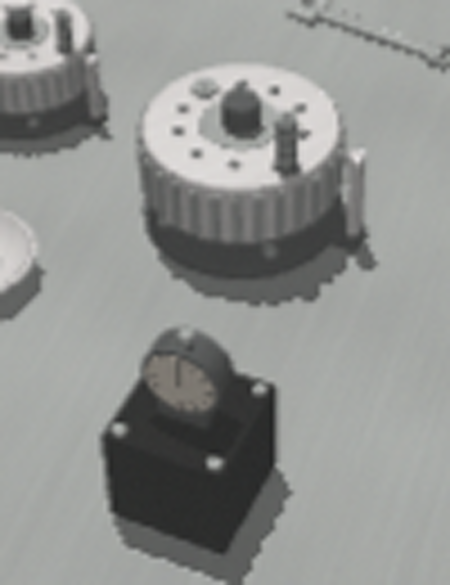

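The crops confirm the middle stand: post at crop (534,272), boss at (641,120), pointer top at (580,356). The gauge stands in the block with its cap at crop (98,301) and block screws at (60,243), (177,252), (50,359), (167,369). The dial faces the side camera.

Run:
```python
from h import *
import pickle
a,b=pickle.load(open('s0.pkl','rb'))
f=lambda u,v:((u+.5)/5-.5+180,(v+.5)/5-.5+155)
A=onz(a,(297.45,193.0),.096); print('axis',A)
for n,u,v,z,in(('post',534,272,.146),('boss',641,120,.1),('pointer',580,356,.094),('stub',591,189,.121),('cap',98,301,.161),):
  P=onz(a,f(u,v),z); d=P-A; print(n,P.round(4),'rad',np.hypot(*d[:2]).round(4),'ang',np.degrees(np.arctan2(d[1],d[0])).round(1))
S=[onz(a,f(*p),.086) for p in((60,243),(177,252),(50,359),(167,369))]
print('block',np.mean(S,0)); e=S[0]-S[1]+S[2]-S[3]; print('y dir',np.degrees(np.arctan2(e[1],e[0]))); e=S[0]-S[2]+S[1]-S[3]; print('xdir',np.degrees(np.arctan2(e[1],e[0])))
# case sides in top view crop: left (82,256)-(80,346), right (125,258)-(121,350)
for p,q in(((82,257),(80,346)),((125,259),(121,350))):
  P,Q=onz(a,f(*p),.125),onz(a,f(*q),.125); e=P-Q; print('case',P.round(4),Q.round(4),np.degrees(np.arctan2(e[1],e[0])))
# side view: post top, cap, boss, axis cross check (crop scale 4.5, off 200,140)
g=lambda u,v:((u+.5)/4.5-.5+200,(v+.5)/4.5-.5+140)
for n,u,v,z in(('post',286,117,.146),('boss',207,86,.1),('pointer',358,153,.094),('stub',241,90,.121),('cap',186,332,.161)):
  print('side',n,onz(b,g(u,v),z).round(4))
```

```text
axis [ 0.56251877 -0.14664675  0.096     ]
post [ 0.5116 -0.1071  0.146 ] rad 0.0645 ang 142.1
boss [ 0.6058 -0.1794  0.1   ] rad 0.0543 ang -37.1
pointer [ 0.4623 -0.138   0.094 ] rad 0.1006 ang 175.1
stub [ 0.5621 -0.145   0.121 ] rad 0.0017 ang 104.5
cap [0.4998 0.1474 0.161 ] rad 0.3006 ang 102.0
block [0.49995832 0.14716928 0.086     ]
y dir 84.02265128970913
xdir -5.654947537985239
case [0.5279 0.1611 0.125 ] [0.4748 0.1629 0.125 ] -1.9613288265882156
case [0.5261 0.1354 0.125 ] [0.4719 0.1385 0.125 ] -3.2859294694323844
side post [ 0.5119 -0.1014  0.146 ]
side boss [ 0.6044 -0.175   0.1   ]
side pointer [ 0.4627 -0.137   0.094 ]
side stub [ 0.5665 -0.1531  0.121 ]
side cap [0.5006 0.1492 0.161 ]
```

```bash
cat >> h.py <<'E'
AX=np.array([.5623,-.146]); PT=175.1
def post(ang,rad=.065): return AX+rad*np.array([np.cos(np.radians(ang)),np.sin(np.radians(ang))])
def st():
    s=r.sense(); print(round(s['clock'],2),np.round(s['tcp_pos'],4),np.round(s['orientation'],1),'F',np.round(s['contact_force'],1),'op',round(s['opening'],4),'g',np.round(s['gripper_force'],1),'J',np.round(s['joints'],0)); return s
E
python3 - <<'E'
from h import *
st()
p=post(142.1)
for y in(142,-38): print(y,r.inverse_kinematics([*p,.33],[180,0,y]), r.inverse_kinematics([*post(320),.29],[180,0,y]))
q=[r.inverse_kinematics([*p,.42],[180,0,y]) for y in(142,-38)]
y=min(zip(q,(142,-38)),key=lambda t:1e9 if t[0] is None else abs(t[0][5]))[1]
print(y)
r.reach([*p,.42],[180,0,y]); r.servo_line([*p,.292],speed=.12); st()
r.grab(12); st()
for a in(152,162,172): 
    r.servo_line([*post(a),.292],speed=.05); st()
s=snap('top'); save(s,'g1.png',(200,120,340,240),5)
import pickle; pickle.dump(s,open('s1.pkl','wb'))
E
```

```text
0.1 [ 0.153  -0.5802  0.4036] [-179.9   -0.    14.8] F [0.7 0.2 0.5] op 0.0878 g 0.0 J [-78.   5.  71.  -0. 104.  -3.]
142 [-15.46175011  -6.97883069  90.13892054   0.          96.83991015
 -67.46175011] [-20.09933552  11.79971633  74.89952604   0.          93.30075763
 -72.09933552]
-38 [-1.54617501e+01 -6.97883069e+00  9.01389205e+01 -2.54444375e-14
  9.68399102e+01  1.12538250e+02] [-2.00993355e+01  1.17997163e+01  7.48995260e+01 -2.54444375e-14
  9.33007576e+01  1.07900664e+02]
142
3.45 [ 0.5112 -0.1061  0.2931] [1.80e+02 1.00e-01 1.42e+02] F [-0.  -0.1  0.5] op 0.0878 g 0.0 J [-15.  -6.  93.   0.  93. -67.]
4.53 [ 0.511 -0.106  0.292] [180.   0. 142.] F [0.3 0.4 0.3] op 0.0177 g 12.0 J [-15.  -6.  94.   0.  93. -67.]
4.9 [ 0.5047 -0.1161  0.292 ] [-179.9    0.   141.9] F [ 0.6 -1.6 -0.5] op 0.0176 g 12.0 J [-17.  -7.  94.  -0.  93. -69.]
5.28 [ 0.5005 -0.1264  0.292 ] [-1.80e+02  1.00e-01  1.42e+02] F [ 4.  -2.4 -2.4] op 0.0175 g 12.0 J [-18.  -7.  94.  -0.  93. -70.]
5.65 [ 0.4983 -0.1371  0.292 ] [1.80e+02 1.00e-01 1.42e+02] F [ 6.2 -2.9 -2.5] op 0.0177 g 12.0 J [-19.  -7.  94.   0.  93. -71.]
```

View pics/g1.png

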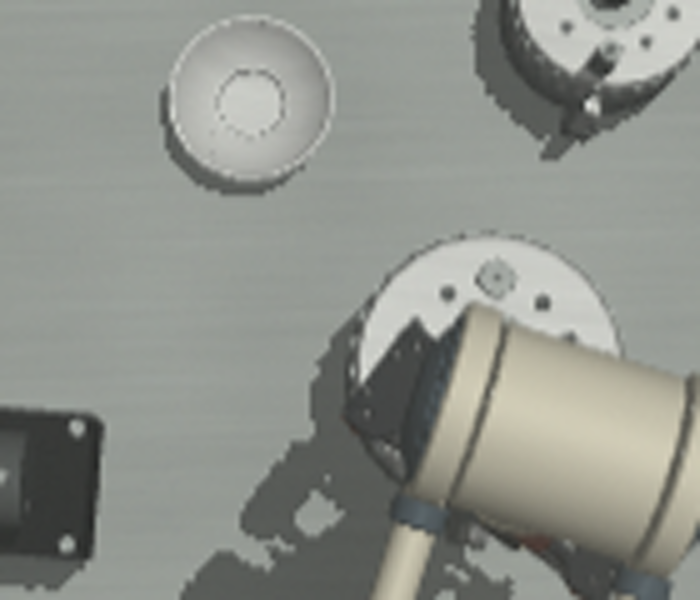

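The drum follows: the boss moved to crop (496,278). The inward pull is mild, so I continue round with a small radial force correction.

Run:
```python
import h
from h import *
C=h.AX.copy(); a=172; end=PT+360
angs=list(np.arange(187,end,15))+[end]
for i,a in enumerate(angs):
    u=np.array([np.cos(np.radians(a)),np.sin(np.radians(a))])
    r.servo_line([*(C+.065*u),.292],speed=.06)
    s=r.sense(); F=np.array(s['contact_force']); fr=F[:2]@u; C+= 2e-4*np.clip(fr,-8,8)*u
    if i%4==0 or i>len(angs)-3: print(a,np.round(F,1),round(fr,1),C.round(4),round(s['opening'],4))
st(); np.save('C.npy',C)
s=snap('top'); save(s,'g2.png',(200,120,340,240),5)
```

```text
187.0 [ 5.9  0.3 -2.4] -5.9 [ 0.5635 -0.1459] 0.0178
247.0 [ 2.8  1.3 -0.2] -2.3 [ 0.5642 -0.1452] 0.0178
307.0 [-0.3  1.6  2.2] -1.5 [ 0.5639 -0.144 ] 0.0176
367.0 [-2.4  1.3  1.8] -2.2 [ 0.5626 -0.1437] 0.0176
427.0 [-1.9 -0.9  2.1] -1.6 [ 0.562  -0.1443] 0.0175
487.0 [ 0.1 -1.4 -0.1] -1.2 [ 0.5622 -0.1457] 0.0178
532.0 [ 1.3 -1.   0.5] -1.4 [ 0.5634 -0.1462] 0.0179
535.1 [-2.1 -0.4  0.8] 2.1 [ 0.563  -0.1462] 0.0177
16.35 [ 0.4985 -0.1407  0.292 ] [-180.   -0.  142.] F [-2.1 -0.4  0.8] op 0.0177 g 12.0 J [-20.  -7.  94.  -0.  93. -72.]
```

View pics/g2.png

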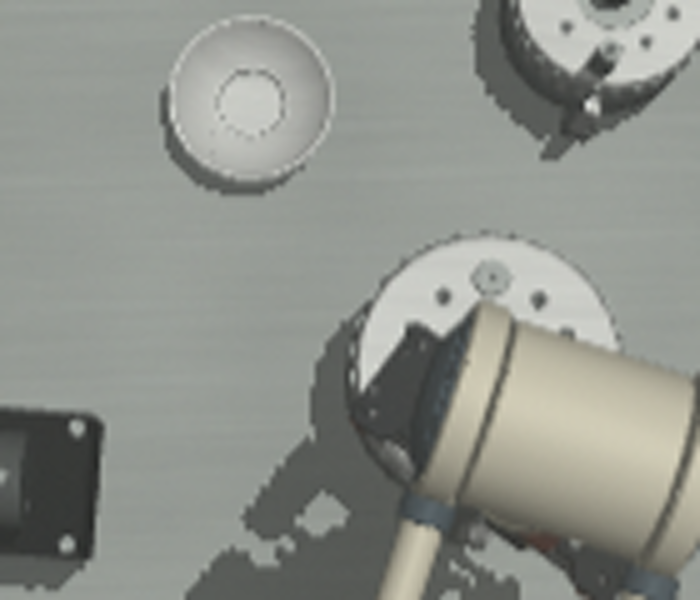

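The post is back near the pointer, with the boss at crop (492,277). Now I release, back off towards the gauge, and measure with a clear view.

Run:
```python
from h import *
r.wait(.3); r.let_go(); st()
p=r.sense()['tcp_pos']; r.servo_line([p[0],p[1],.40],speed=.2)
print([ (y,r.inverse_kinematics([.5,.1475,.4],[180,0,y])) for y in(176,-4)])
q=r.inverse_kinematics([.5,.1475,.4],[180,0,176]); 
y=176 if q is not None and abs(q[5])<95 else -4
r.reach([.5,.1475,.4],[180,0,y]); st()
s=snap('top'); save(s,'g3.png',(240,140,340,240),6)
w=snap('wrist'); save(w,'w3.png',None,1.5)
import pickle; pickle.dump((s,w),open('s3.pkl','wb'))
print('proj cap, block ctr, corners in wrist', proj(w,[[.5,.1475,.161],[.5,.1475,.085]]))
```

```text
17.86 [ 0.4987 -0.1406  0.292 ] [180.  -0. 142.] F [-0.4  1.4 -0.5] op 0.0879 g 0.0 J [-20.  -7.  94.   0.  93. -72.]
[(176, array([ 12.69650219,  -6.97033332,  83.05078531,   0.        ,
       103.91954801, -73.30349781])), (-4, array([ 1.26965022e+01, -6.97033332e+00,  8.30507853e+01, -2.54444375e-14,
        1.03919548e+02,  1.06696502e+02]))]
19.66 [0.5002 0.1468 0.3995] [-180.    -0.   175.9] F [-0.2 -0.3 -0.9] op 0.0881 g 0.0 J [ 13.  -7.  83.  -0. 104. -73.]
proj cap, block ctr, corners in wrist [[258.52401311 207.38758848]
 [258.44844885 185.65696683]]
```

View pics/g3.png

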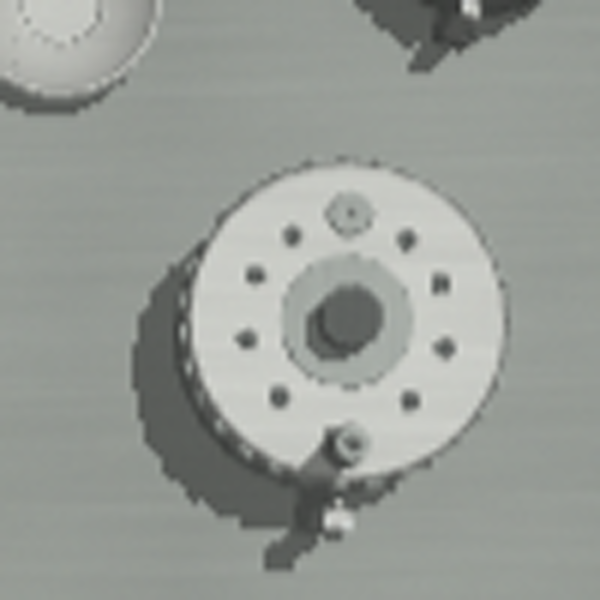

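View pics/w3.png

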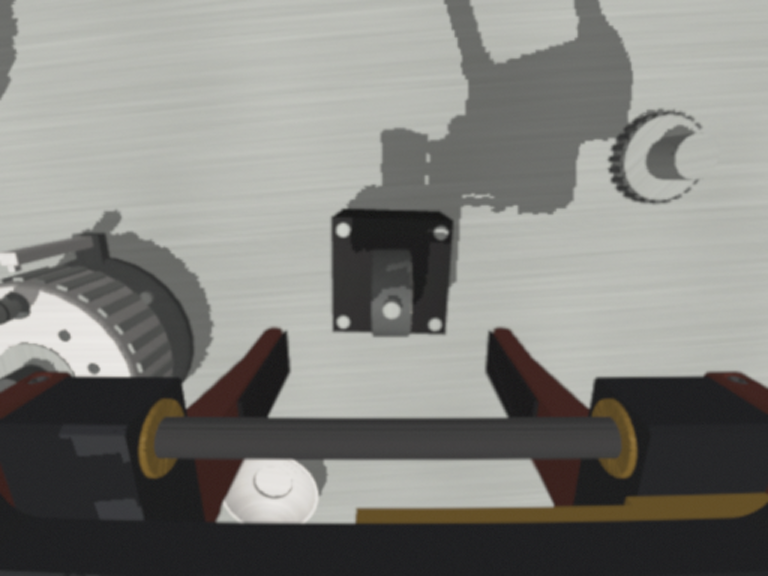

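In the clear top crop the post is at (351,443), the boss at (350,213), the pointer top at (340,520) and the ring centre at (348,321). In the wrist view the gauge's cap is at (392,310) and its case edges are vertical, so it is squared with the fingers.

Run:
```python
from h import *
import pickle
s,w=pickle.load(open('s3.pkl','rb'))
f=lambda u,v:((u+.5)/6-.5+240,(v+.5)/6-.5+140)
P={n:onz(s,f(u,v),z)[:2] for n,u,v,z in(('post',351,443,.146),('boss',350,213,.1),('ptr',340,519,.094),('ring',348,321,.096),('stub',351,317,.121))}
for k,v in P.items(): print(k,v.round(4))
an=lambda d:np.degrees(np.arctan2(d[1],d[0]))%360
d=P['post']-P['boss']; print('post-boss ang',an(d),np.hypot(*d)); C=P['boss']+d*55/120; print('axis',C)
d=P['ptr']-C;print('ptr ang',an(d),np.hypot(*d)); print('ptr from ring',an(P['ptr']-P['ring']),'boss from ring',an(P['ring']-P['boss']),'post from ring',an(P['post']-P['ring']))
print('cap wrist',onz(w,(392/1.5-.17,310/1.5-.17),.161))
```

```text
post [ 0.4978 -0.141 ]
boss [ 0.6173 -0.1494]
ptr [ 0.4614 -0.14  ]
ring [ 0.5623 -0.147 ]
stub [ 0.562  -0.1458]
post-boss ang 175.99523877039076 0.11981933794840272
axis [ 0.56256586 -0.1455508 ]
ptr ang 176.8426796184887 0.10135678067406821
ptr from ring 175.9860250775095 boss from ring 177.56985426139983 post from ring 174.6534401218089
cap wrist [0.49935226 0.14984474 0.161     ]
```

The drum is within about 1–2° of the pointer, well inside tolerance. Next: grip the gauge, lift it and carry it above the boss.

Run:
```python
from h import *
import pickle
r.servo_line([.5,.1482,.290],speed=.12); r.grab(25); s=st()
r.servo_line([.5,.1482,.405],speed=.1); st(); r.wait(.15)
r.servo_line([.617,-.1492,.405],speed=.15); r.wait(.3)
print(np.mean([r.sense()['contact_force'] for _ in range(3)],0)); st()
r.servo_line([.617,-.1492,.385],speed=.05); r.wait(.4); st()
b=snap('side'); save(b,'p1.png',(200,100,330,210),6)
a=snap('top'); pickle.dump((a,b),open('s4.pkl','wb'))
f=proj(b,[[.617,-.1492,.1],[.617,-.1492,.115],[.617,-.1492,.220]]); print((f-[200,100]+.5)*6)
```

```text
21.82 [0.5    0.1482 0.29  ] [180.  -0. 176.] F [ 0.2 -0.7  0.7] op 0.0236 g 25.0 J [ 13.  -6.  94.   0.  93. -73.]
23.12 [0.5    0.1482 0.404 ] [-1.80e+02 -1.00e-01  1.76e+02] F [ 0.2 -0.4 -2.3] op 0.0239 g 25.0 J [ 13.  -7.  83.  -0. 104. -73.]
[ 0.33800095  0.40869068 -2.4882963 ]
25.86 [ 0.617  -0.149   0.4051] [-180.    0.  176.] F [ 0.3  0.4 -2.5] op 0.0238 g 25.0 J [ -17.   11.   65.    0.  105. -103.]
26.81 [ 0.617  -0.1492  0.3852] [-180.    0.  176.] F [ 0.2 -0.1 -2.5] op 0.0237 g 25.0 J [ -17.   10.   67.   -0.  103. -103.]
[[243.34352798 375.93735585]
 [242.37192506 356.72535349]
 [235.1592013  213.68798244]]
```

View pics/p1.png

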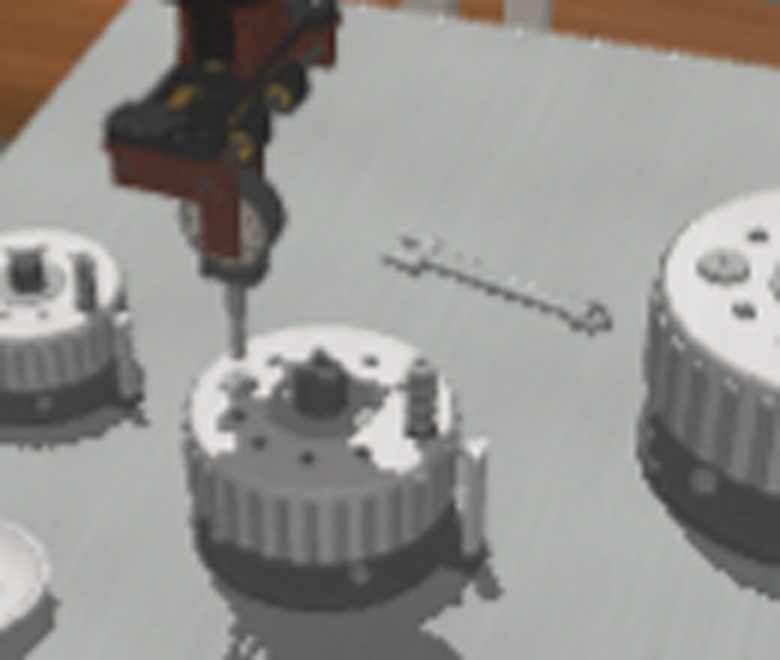

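The tip is at (237,355), right over the boss at about (238,381), which the side view puts a few mm nearer the camera than the top view did. I shift 1.5 mm that way and descend gently with force checks.

Run:
```python
from h import *
X,Y=.617,-.1477
r.servo_line([X,Y,.380],speed=.03); r.wait(.4)
fz=lambda: np.mean([(r.wait(.03),r.sense()['contact_force'][2])[1] for _ in range(8)])
b=fz(); print('base',b)
for z in(.374,.371,.368,.365,.362):
    r.servo_line([X,Y,z],speed=.02); r.wait(.25); f=fz()-b; print(z,round(f,2))
    if f>2.3: break
st(); s=snap('side'); save(s,'p2.png',(200,100,330,210),6)
```

```text
base -2.228602302044994
0.374 -0.44
0.371 -0.24
0.368 1.1
0.365 1.53
0.362 1.72
32.13 [ 0.617  -0.1477  0.362 ] [180.   0. 176.] F [ 0.3  0.3 -0.7] op 0.0239 g 25.0 J [ -17.   10.   69.    0.  100. -103.]
```

View pics/p2.png

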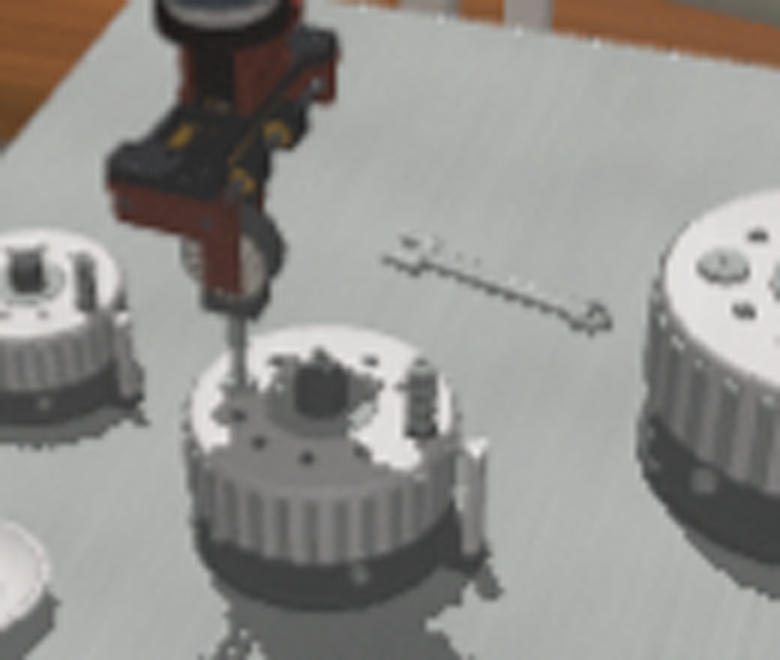

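The tip sits on the boss at (238,382), the drum post is still at the pointer, and the force is about 2 N, so the plunger is roughly half way in. Handing in.

```bash
python3 -c "
from h import *
r.wait(.3); print(r.hand_in())"
```

```text
the job is handed in; nothing more can be done
None
```

I turned the drum a full turn on to its pointer and handed the job in with the gauge held upright, its tip on the boss at about 2 N (plunger roughly half way in); the station returned no verdict.

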